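# Secure the tool chest for sea

## Task

Make the green tool chest on the bench ready for sea, only pushing with the fingertips: push its drawer fully home, then press the raised lid all the way down without slamming it, then slide the barrel bolt on the front fully across, through the lid's staple and into its keeper. Pick up nothing: leave the bolt and nut lying in the drawer and do not shift the other things on the bench.

Things in the scene. Friction and masses are not known exactly. Their poses are not given: they have to be found in the camera images.
- chest: Green steel tool chest fixed to the bench: 210 mm wide, 160 deep, 100 high without lid. Origin under its middle on the bench top. Its front (drawer, bolt) faces its own -x; own +y is to the left for someone facing the front; z up. Front face 80 mm before the origin: the drawer, and over it a fixed rail from 58 to 100 mm high that carries the bolt.
- drawer (a joint): How far the drawer stands out towards the chest's -x, in m: 0 fully home against its stop, 0.09 farthest. About 1.5 N of friction; stays where it is left. Drawer front 198 mm wide, from 12 to 56 mm above the bench, flush with the rail when home; open on top.
- drawer_pull (a point): Middle of the drawer's steel bar pull: 10 mm thick, 78 mm long across the front, 30 mm above the bench, 34 mm out from the drawer front.
- lid (a joint): Opening angle of the lid in rad: 0 shut, 1.35 farthest; the free edge swings up about the chest's back top edge. Stiff hinges: it stays at any angle, 2 to 5 N at the free edge moves it. Sheet lid 220 mm wide, 167 mm from hinge line to free edge; top 104 mm above the bench when shut (pressed panel and hinge leaves 3 mm more).
- lid_edge (a point): Middle of the lid's free edge, on its outer (upper) face.
- lid_hinge (a point): Middle of the lid's hinge line, 82 mm behind the chest's origin and 100 mm above the bench.
- lid_staple (a point): Centre of the staple (loop, 16 mm high inside) on a steel strap, 26 mm wide, that hangs from the lid's free edge, 47 mm to the chest's -y side of the middle. Lid shut, it is 74 mm above the bench and the strap reaches down to 46 mm in front of the drawer front, keeping the drawer in; with the drawer left out the strap is in its way.
- rod (a joint): How far the barrel bolt on the front rail is shot, in m: 0 withdrawn (lid free), 0.05 fully shot through the staple into the keeper, against its stop. Slides along the chest's -y with about 2 N of friction, stays where it is left. Rod 9 mm thick, 74 mm above the bench. Passes the staple only with the lid shut; shot early it bars the lid.
- bolt_knob (a point): Centre of the bolt's round knob, 16 mm across, 74 mm above the bench and 30 mm out from the rail's face, on an 8 mm stem; withdrawn, it is 44 mm to the chest's +y side of the middle. The barrels and staple on the rail stand at most 26 mm out; one barrel begins 10 mm to the +y side of the withdrawn knob's centre.
- drawer_bolt: Loose rusty hexagon bolt, 34x89x30 mm, lying in the drawer. Origin under its middle.
- drawer_nut: Loose grey nut, 36x41x19 mm, lying in the drawer. Origin under its middle.
- mug: Loose white mug, 88 mm across, 127 mm with its handle, 95 mm high; a bystander. Origin under its middle, on the bench.
- jar: Loose glass jar with a pale lid, 71 mm across, 102 mm high; a bystander. Origin under its middle, on the bench.
- tape: Loose roll of grey duct tape, 99 mm across, 48 mm high, lying flat; a bystander. Origin under its middle, on the bench.
- tin: Loose small red and white paint tin, 78 mm across, 77 mm high; a bystander. Origin under its middle, on the bench.

How it is judged:
By the outcome, as a careful person would: the job done as asked, in the order asked, and still so for the second after the job is handed in, with the robot touching nothing.
It also fails if it takes over 61 s, if anything falls off the work surface, if the arm or the gripper's body presses on something with over 40 N, if the wrist force passes 120 N, or if a joint passes its speed limit or range.

## Robot

A 6-joint arm with a two-finger parallel gripper is mounted at the origin on the work surface; the furniture and walls round the work are solid. World frame = base frame: x ahead of the robot, y to its left, z up, the work surface at z = 0. Lengths are in m, angles in rad, forces in N, time in s.
With the tool pointing down it reaches from about 0.35 to 0.975 m from the base axis. Payload 7.1 kg.
Tool frame: the origin (TCP) lies midway between the tips of the shut fingers; the grasp point (between the pads) lies 19 mm behind it; z points along the fingers, y is the direction in which the jaws open and shut (so a half turn about z gives the same grasp; the last joint's range is limited). The gripper opens to 88 mm and grips with 3 to 60 N. Pads are 20 mm wide; open, the fingers measure 115 mm over their backs; the gripper's body (75 mm by 178 mm) begins 61 mm behind the grasp point.
Start: joints at [1.277, 0.423, 1.63, -0, 1.089, -0.019], TCP at [0.17, 0.602, 0.223] pointing down, gripper open.
Joint ranges: [-3, 3], [-0.9, 2.11], [0.09, 2.58], [-1.31, 4.45], [0.11, 2.69], [-2.54, 2.54]. Speed limits (rad/s): [2.39, 2.39, 3.01, 3.14, 3.14, 3.14].

## Interface

Orientations are given as [roll, pitch, yaw] about the fixed x, y, z axes, in that order (R = Rz(yaw) Ry(pitch) Rx(roll)).
In Python, from rig import bot gives the robot as it stands. Calls block until the motion is done:
- bot.goto(position, orientation): joint-space move of the TCP to a pose.
- bot.movel(position, max_speed=0.15, rot=None, contact_N=None): straight line of the TCP; rot=None keeps the orientation; max_speed is the mean speed in m/s. With contact_N (N) it stops when the force on the tool has changed by that much, and returns True; else False.
- bot.set_joints(angles): joint-space move.
- bot.move_gripper(opening): opening from 0.0 (shut) to 1.0 (fully open); the grip force is fixed at half the most; returns when the fingers have stopped.
- bot.hold(seconds).
- bot.inverse_kinematics(position, orientation): joint angles nearest the present ones, or None.
- bot.capture(name): name is "side" or "top" or "wrist"; returns a dict with "img" (420x560x3 uint8, red, green, blue), "depth" (420x560 float32, m along the optical axis (not along the pixel's ray), 0 where there is no reading), "mtx" (3x3 intrinsics, pixels), "xyz" and "rotation" of the camera in the world. Camera axes: x right, y up, looking along -z (the intrinsics and any distortion apply to the point x, -y, -z); pixel columns grow to the right and rows downward; lengths in m; the calibration is good to about 2 mm. A picture is of the moment at which its call begins.
A pose or a line that the arm cannot do raises bot.MotionError and nothing moves.
- bot.hand_in(): hands the job in, once; it reports no verdict.
Trained networks look in a picture, given as the dict that the camera call returned (one of the last four; its "shot" number tells which), for a name from the list of things; names that differ only in an ending like _2 or _b are one class to them, and where a whole thing is asked for, a point or a joint stands for the part that bears it (a point fixed in the world has none). Each returns a list of dicts, best first, with "conf" (0 to 1); they miss things now and then, are a little off and sometimes report something else, mostly with a low value. They report only what shows in the picture. A call takes as long as a camera call.
- bot.cut_out(picture, name): "region" (420x560 bool, what is visible of it) and "box" ([centre column, centre row, width, height] in pixels, round what is visible of it).
- bot.pinpoint(picture, name): "at" ([column, row] in pixels: a listed point, or the origin of a listed thing).
Readings, each from a call of its own:
- bot.read_time(): time.
- bot.read_joints(): joint angles.
- bot.read_joint_vel(): joint speeds.
- bot.read_tau(): joint torques, N m.
- bot.read_tool_pos(): TCP position.
- bot.read_eef_rot(): TCP orientation.
- bot.read_ft_force(): force on the tool from outside, world axes, zero at the start.
- bot.read_ft_torque(): the same for the moment, N m.
- bot.read_gripper_width(): opening from 0.0 (shut) to 1.0 (fully open).
Only numpy, scipy, OpenCV 4.12 (cv2) and the standard library are available. Lean on these libraries where they do the work, as an engineer would, in place of code of your own. Each camera call takes 0.05 s, during which the arm holds its last target.

## Working session

There is one attempt and no reset: what is moved stays moved. The work goes in short steps, each a Python script; the robot and the scene stay as the last script left them, time stands still between calls to the robot, and variables do not carry over. Pictures are saved under pics/ and viewed, and the job is handed in when it is done.

```bash
ls; mkdir -p pics; cat > h.py <<'E'
import numpy as np, cv2
from rig import bot
def save(p,n): cv2.imwrite('pics/'+n,cv2.cvtColor(p['img'],cv2.COLOR_RGB2BGR))
def deproj(p,u,v,d=None):
    if d is None:
        ui,vi=int(round(u)),int(round(v)); w=p['depth'][max(vi-1,0):vi+2,max(ui-1,0):ui+2]; w=w[w>0]; d=np.median(w) if w.size else np.nan
    m=np.array(p['mtx']); c=np.array([(u-m[0,2])/m[0,0]*d,-(v-m[1,2])/m[1,1]*d,-d])
    R=np.array(p['rotation'])
    return R@c+np.array(p['xyz'])
E
python3 - <<'E'
from h import *
print(bot.read_time())
for n in ['side','top','wrist']:
    p=bot.capture(n); save(p,n+'0.png'); print(n,p['xyz'],np.shape(p['rotation']),[k for k in p],np.round(p['mtx'],1).tolist())
    if n=='wrist': continue
    for t in ['drawer_pull','lid_edge','lid_hinge','lid_staple','bolt_knob','chest','mug','jar','tape','tin','drawer_bolt','drawer_nut']:
        r=bot.pinpoint(p,t)
        for q in r[:1]: print(t,round(q['conf'],2),np.round(q['at'],1),np.round(deproj(p,*q['at']),3))
print(bot.read_time())
E
```

```text
pics
0.0
side [ 0.05724151 -0.56112979  0.85819557] (3,) ['img', 'depth', 'mtx', 'xyz', 'rotation', 'shot'] [[509.6, 0.0, 279.1], [0.0, 509.6, 210.2], [0.0, 0.0, 1.0]]
drawer_pull 0.78 [299.8 235.4] [0.66  0.042 1.461]
lid_edge 0.88 [250.  123.9] [ 0.541 -0.078  1.342]
lid_hinge 0.93 [238.5 160.1] [ 0.58  -0.038  1.381]
lid_staple 0.81 [275.9 121.6] [ 0.589 -0.029  1.39 ]
bolt_knob 0.71 [266.3 210.9] [ 0.591 -0.027  1.392]
chest 0.8 [257.1 205.6] [ 0.574 -0.044  1.375]
mug 0.57 [364.7 353.3] [0.635 0.017 1.436]
jar 0.88 [407.  338.9] [0.724 0.106 1.525]
tape 0.67 [303.  365.7] [ 0.561 -0.058  1.362]
tin 0.7 [362.7 294.5] [0.699 0.081 1.5  ]
drawer_bolt 0.55 [262.4 222.3] [ 0.599 -0.02   1.4  ]
drawer_nut 0.6 [285.2 212. ] [0.661 0.043 1.462]
top [0.28483911 0.20248589 1.39253724] (3,) ['img', 'depth', 'mtx', 'xyz', 'rotation', 'shot'] [[495.5, 0.0, 287.0], [0.0, 495.5, 203.6], [0.0, 0.0, 1.0]]
drawer_pull 0.95 [289.1 194.6] [2.419 2.337 3.527]
lid_edge 0.62 [217.4 185.4] [2.054 1.972 3.162]
lid_hinge 0.88 [193.  204.4] [2.415 2.333 3.523]
lid_staple 0.91 [229.1 166.8] [2.055 1.972 3.162]
bolt_knob 0.72 [268.8 211.4] [2.392 2.309 3.499]
chest 0.72 [229.2 202.9] [2.325 2.242 3.432]
mug 0.79 [404.4 208.2] [2.505 2.423 3.613]
jar 0.6 [404.7 171.8] [2.367 2.284 3.475]
tape 0.67 [390.7 244.7] [2.488 2.406 3.596]
tin 0.96 [358.6 174.5] [2.396 2.314 3.504]
drawer_bolt 0.56 [262.3 211.1] [2.38  2.298 3.488]
drawer_nut 0.37 [257.6 182.6] [2.433 2.351 3.541]
wrist [0.0912156  0.62387718 0.38485217] (3,) ['img', 'depth', 'mtx', 'xyz', 'rotation', 'shot'] [[334.8, 0.0, 280.6], [0.0, 334.8, 210.5], [0.0, 0.0, 1.0]]
1.35
```

```bash
sed -i "s/R=np.array(p\['rotation'\])/R=Rot.from_euler('xyz',p['rotation']).as_matrix()/; s/^from rig/from scipy.spatial.transform import Rotation as Rot\nfrom rig/" h.py
python3 - <<'E'
from h import *
for n in ['side','top']:
    p=bot.capture(n); print(n,p['rotation'])
    for t in ['drawer_pull','lid_edge','lid_hinge','lid_staple','bolt_knob','chest','mug','jar','tape','tin','drawer_bolt','drawer_nut']:
        r=bot.pinpoint(p,t)
        for q in r[:1]: print(t,round(q['conf'],2),np.round(q['at'],1),np.round(deproj(p,*q['at']),3))
E
```

```text
side [ 0.84578956 -0.01933923 -0.47509036]
drawer_pull 0.67 [297.5 235.1] [0.496 0.164 0.033]
lid_edge 0.94 [250.3 118.6] [ 0.653  0.766 -0.029]
lid_hinge 0.59 [249.  117.7] [ 0.652  0.775 -0.03 ]
bolt_knob 0.69 [267.8 208.7] [0.453 0.233 0.076]
chest 0.75 [256.5 206.3] [0.43  0.245 0.083]
mug 0.69 [362.6 355.4] [ 0.447 -0.173  0.042]
jar 0.81 [403.7 337.1] [ 0.538 -0.176  0.043]
tape 0.49 [261.5 221.6] [0.44  0.239 0.036]
tin 0.81 [362.2 294. ] [ 0.527 -0.054  0.042]
drawer_bolt 0.69 [365.4 355.2] [ 0.451 -0.175  0.042]
drawer_nut 0.68 [286.9 212.5] [0.512 0.246 0.031]
top [ 0.13236568 -0.02272611 -1.547874  ]
drawer_pull 0.8 [289.4 193.6] [0.495 0.17  0.03 ]
lid_edge 0.9 [215.8 187. ] [0.473 0.347 0.247]
lid_hinge 0.88 [194. 205.] [ 0.46   0.438 -0.001]
lid_staple 0.66 [230.5 167.9] [0.518 0.314 0.252]
bolt_knob 0.61 [270.1 205.2] [0.455 0.222 0.078]
chest 0.65 [227.4 201.2] [0.465 0.337 0.062]
mug 0.57 [402.6 207.8] [ 0.467 -0.153  0.007]
jar 0.77 [400.3 171.1] [ 0.557 -0.129  0.079]
tape 0.78 [392.7 246.6] [ 0.357 -0.126 -0.   ]
tin 0.73 [194.3 205.8] [0.458 0.436 0.001]
drawer_bolt 0.39 [264.2 212.7] [0.435 0.237 0.078]
drawer_nut 0.58 [258.6 182.9] [0.525 0.256 0.02 ]
```

View pics/side0.png

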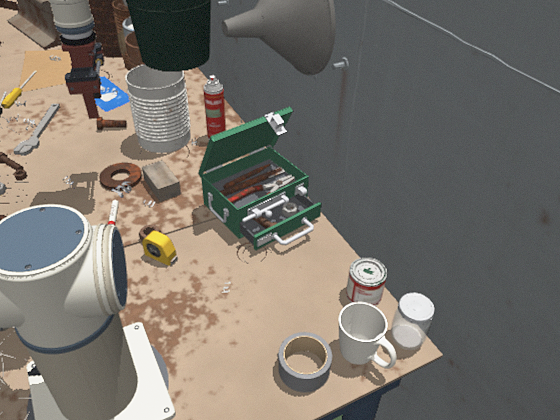

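View pics/top0.png

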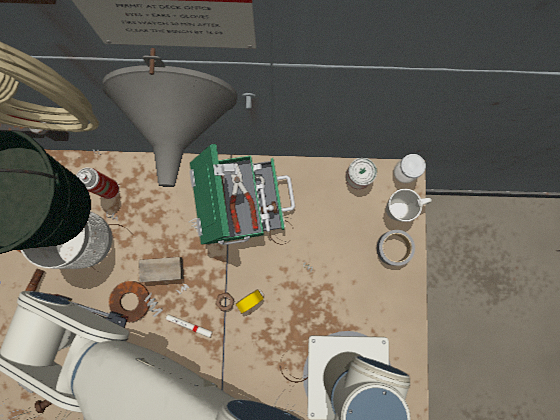

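View pics/wrist0.png

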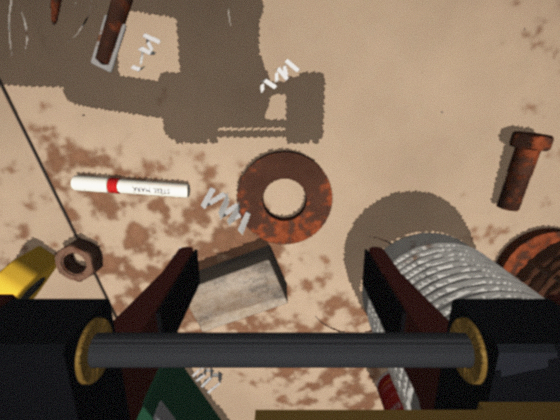

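```bash
python3 - <<'E'
from h import *
a=bot.capture('top'); b=bot.capture('side')
np.savez('c.npz',**{k+'_t':a[k] for k in ['img','depth','mtx','xyz','rotation']},**{k+'_s':b[k] for k in ['img','depth','mtx','xyz','rotation']})
c=a['img'][130:260,180:310]; d=b['img'][95:255,190:335]
c=cv2.resize(c,(600,600),interpolation=cv2.INTER_CUBIC); d=cv2.resize(d,None,fx=5.4,fy=3.7*5.4/5.4,interpolation=cv2.INTER_CUBIC) if 0 else cv2.resize(d,None,fx=3.7,fy=3.7,interpolation=cv2.INTER_CUBIC)
save({'img':c},'topz.png'); save({'img':d},'sidez.png')
for p,n in((a,'top'),(b,'side')):
  H,W=p['depth'].shape; u,v=np.meshgrid(np.arange(W),np.arange(H)); m=p['mtx']; D=p['depth']
  P=np.stack([(u-m[0][2])/m[0][0]*D,-(v-m[1][2])/m[1][1]*D,-D],-1)@Rot.from_euler('xyz',p['rotation']).as_matrix().T+p['xyz']
  np.save(n+'P.npy',P)
  for box in ['x']:
    M=(D>0)&(P[...,0]>.3)&(P[...,0]<.64)&(P[...,1]>.1)&(P[...,1]<.46)&(P[...,2]>.005)
    g=p['img'].astype(int); G=M&(g[...,1]>g[...,0]+15)&(g[...,1]>40)
    Q=P[G]
    for z0,z1 in((.09,.106),(.05,.062),(.11,.3)):
      q=Q[(Q[:,2]>z0)&(Q[:,2]<z1)]
      if len(q)>20: print(n,z0,len(q),np.round(q.min(0),3),np.round(q.max(0),3),[np.round(x,3).tolist() for x in cv2.boxPoints(cv2.minAreaRect(q[:,:2].astype(np.float32)))])
      if z0==.11:
        mu=q.mean(0);_,_,vt=np.linalg.svd(q-mu);print('plane',mu.round(3),vt[2].round(3))
E
```

```text
top 0.09 234 [0.358 0.24  0.09 ] [0.586 0.364 0.105] [[0.3580000102519989, 0.36000001430511475], [0.3790000081062317, 0.23999999463558197], [0.5870000123977661, 0.2770000100135803], [0.5649999976158142, 0.3970000147819519]]
top 0.05 210 [0.354 0.185 0.05 ] [0.59  0.381 0.062] [[0.3540000021457672, 0.38100001215934753], [0.39100000262260437, 0.18199999630451202], [0.5960000157356262, 0.2199999988079071], [0.5590000152587891, 0.4180000126361847]]
top 0.11 2407 [0.348 0.314 0.11 ] [0.576 0.434 0.254] [[0.34599998593330383, 0.3970000147819519], [0.3610000014305115, 0.31299999356269836], [0.5770000219345093, 0.3529999852180481], [0.5619999766349792, 0.43700000643730164]]
plane [0.458 0.369 0.201] [-0.162  0.851  0.499]
side 0.09 687 [0.346 0.236 0.09 ] [0.584 0.431 0.105] [[0.3449999988079071, 0.39500001072883606], [0.37599998712539673, 0.2329999953508377], [0.5910000205039978, 0.27399998903274536], [0.5590000152587891, 0.4359999895095825]]
side 0.05 434 [0.351 0.179 0.05 ] [0.587 0.433 0.062] [[0.3479999899864197, 0.3970000147819519], [0.3869999945163727, 0.17599999904632568], [0.597000002861023, 0.21299999952316284], [0.5580000281333923, 0.4339999854564667]]
side 0.11 2127 [0.346 0.309 0.11 ] [0.575 0.429 0.25 ] [[0.3449999988079071, 0.39100000262260437], [0.36399999260902405, 0.2800000011920929], [0.5830000042915344, 0.3179999887943268], [0.5630000233650208, 0.4300000071525574]]
plane [0.449 0.368 0.184] [ 0.16  -0.863 -0.48 ]
```

```bash
sleep 1
```

```text
(no output)
```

View pics/topz.png

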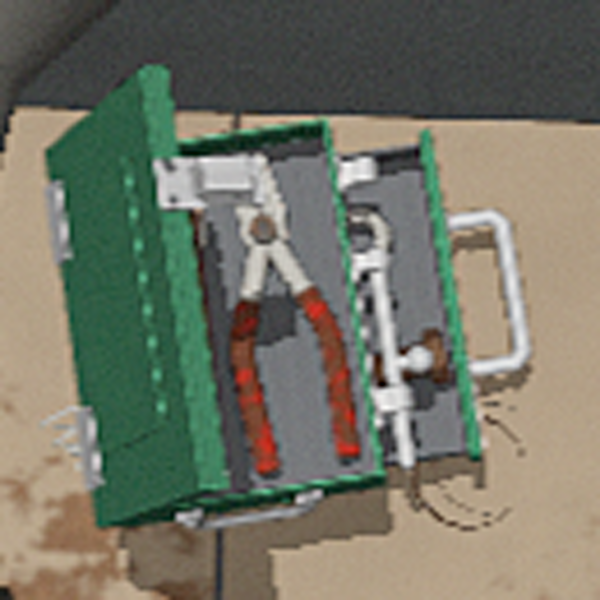

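View pics/sidez.png

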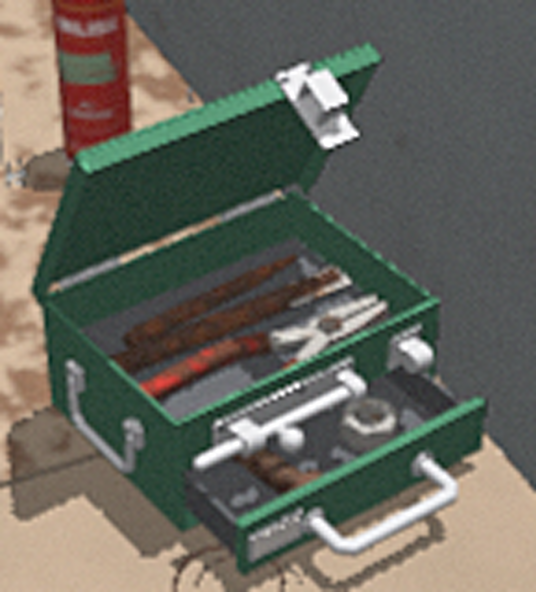

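```bash
python3 - <<'E'
import numpy as np
for n in('top','side'):
    P=np.load(n+'P.npy').reshape(-1,3); P=P[np.isfinite(P).all(1)]
    P=P[(P[:,0]>.25)&(P[:,0]<1.2)]
    print(n)
    for y0 in np.arange(-.3,.8,.1):
      s=''
      for z0 in np.arange(0.02,.9,.1):
        q=P[(P[:,1]>=y0)&(P[:,1]<y0+.1)&(P[:,2]>=z0)&(P[:,2]<z0+.1)]
        q=q[(q[:,0]>.25)]
        s+=f'{np.percentile(q[:,0],3):.2f}/{np.percentile(q[:,0],97):.2f}({len(q)}) ' if len(q)>15 else ' -- '
      print(round(y0,1),s)
E
```

```text
top
-0.3 0.48/0.65(363) 0.65/0.65(437) 0.65/0.65(551) 0.65/0.65(736) 0.65/0.65(977) 0.65/0.65(1148) 0.65/0.65(570)  --  -- 
-0.2 0.32/0.65(1960) 0.65/0.65(443) 0.65/0.65(569) 0.65/0.65(730) 0.65/0.65(992) 0.65/0.65(1359) 0.65/0.65(1957) 0.65/0.65(1356)  -- 
-0.1 0.33/0.65(1198) 0.65/0.65(447) 0.65/0.65(564) 0.65/0.65(743) 0.65/0.65(990) 0.65/0.65(1361) 0.65/0.65(1981) 0.65/0.65(1470)  -- 
0.0 0.53/0.65(477) 0.65/0.65(447) 0.65/0.65(566) 0.65/0.65(745) 0.65/0.65(996) 0.65/0.65(1389) 0.65/0.65(1992) 0.65/0.65(1283)  -- 
0.1 0.41/0.65(631) 0.65/0.65(449) 0.65/0.65(572) 0.65/0.65(745) 0.65/0.65(1004) 0.65/0.65(1396) 0.65/0.65(2012) 0.65/0.65(1109)  -- 
0.2 0.38/0.65(2391) 0.65/0.65(446) 0.65/0.65(554) 0.62/0.65(767) 0.62/0.65(1082) 0.65/0.65(1353) 0.65/0.65(2023) 0.65/0.65(1018)  -- 
0.3 0.36/0.65(1776) 0.36/0.65(1397) 0.37/0.65(1375) 0.55/0.62(54) 0.51/0.65(2770) 0.59/0.65(2422) 0.65/0.65(2032) 0.65/0.65(883)  -- 
0.4 0.26/0.65(592) 0.41/0.56(346)  --  -- 0.45/0.60(2781) 0.58/0.65(3056) 0.50/0.65(2387) 0.50/0.65(1975) 0.50/0.60(101) 
0.5 0.25/0.65(614) 0.65/0.65(79) 0.65/0.65(120) 0.65/
[... 767 characters left out ...]
.65(1745)  --  --  -- 
0.1 0.40/0.65(1611) 0.65/0.65(1058) 0.65/0.65(1254) 0.65/0.65(1520) 0.65/0.65(1876) 0.65/0.65(644)  --  --  -- 
0.2 0.37/0.65(3432) 0.65/0.65(895) 0.65/0.65(1055) 0.62/0.65(1392) 0.62/0.65(1740) 0.65/0.65(56)  --  --  -- 
0.3 0.35/0.65(3473) 0.35/0.65(2060) 0.36/0.65(1708) 0.53/0.65(1822) 0.48/0.65(3071)  --  --  --  -- 
0.4 0.26/0.65(2149) 0.47/0.65(844) 0.65/0.65(449) 0.46/0.59(84) 0.44/0.54(657)  --  --  --  -- 
0.5 0.25/0.65(510) 0.65/0.65(508) 0.65/0.65(355)  --  --  --  --  --  -- 
0.6 0.29/0.65(2283) 0.29/0.65(2378) 0.33/0.65(1883) 0.32/0.49(2953) 0.32/0.46(458)  --  --  --  -- 
0.7 0.28/0.65(596) 0.28/0.65(1024) 0.32/0.65(223) 0.31/0.65(236)  --  --  --  --  --
```

```bash
cat >> h.py <<'E'
YAW=np.deg2rad(100.4)
O=np.array([.4685,.334,0.])
RC=Rot.from_euler('z',YAW).as_matrix()
def W(x,y,z): return O+RC@np.array([x,y,z])
def C(p): return RC.T@(np.array(p)-O)
def ori(d,jaw):   # chest-frame tool z and jaw
    z=RC@np.array(d,float); z/=np.linalg.norm(z); y=RC@np.array(jaw,float); y-=z*(y@z); y/=np.linalg.norm(y)
    return Rot.from_matrix(np.stack([np.cross(y,z),y,z],1)).as_euler('xyz')
DOWN=[0,0,-1]
def lidpt(th,s,y,t=.004): # outer face point chest frame
    return np.array([.082-s*np.cos(th)+t*np.sin(th),y,.1+s*np.sin(th)+t*np.cos(th)])
E
python3 - <<'E'
from h import *
print(bot.read_eef_rot(),bot.read_time())
P=np.load('topP.npy').reshape(-1,3);P=np.concatenate([P,np.load('sideP.npy').reshape(-1,3)])
q=P[(P[:,0]>.4)&(P[:,0]<.64)&(P[:,1]>.25)&(P[:,1]<.56)&(P[:,2]>.26)&(P[:,2]<.65)]
for z in np.arange(.26,.64,.04):
    r=q[(q[:,2]>=z)&(q[:,2]<z+.04)]
    if len(r)>5: print(round(z,2),len(r),r[:,:2].min(0).round(3),r[:,:2].max(0).round(3))
for s in(1,-1):
  o=ori(DOWN,[0,s,0]); print('down',o)
  for p in([-.2,.015,.2],[-.2,.015,.018],[-.129,.015,.018],[-.119,.08,.068]): print(p,W(*p).round(3),bot.inverse_kinematics(W(*p),o))
  a=np.deg2rad(35); o=ori([0,-np.sin(a),-np.cos(a)],[s,0,0]); print('lid',o)
  for th in(1.2,1.05,.5,0): 
    p=lidpt(th,.15,.06); print(W(*p).round(3),bot.inverse_kinematics(W(*p),o))
E
```

```text
[3.14156355e+00 1.20801684e-05 2.86684549e+00] 2.75
0.26 10 [0.511 0.324] [0.525 0.331]
0.3 137 [0.59 0.33] [0.632 0.427]
0.34 545 [0.545 0.26 ] [0.639 0.41 ]
0.38 1228 [0.443 0.262] [0.64  0.419]
0.42 3775 [0.441 0.285] [0.635 0.55 ]
0.46 4145 [0.47  0.289] [0.634 0.546]
0.5 2904 [0.554 0.305] [0.634 0.532]
0.54 1485 [0.507 0.341] [0.634 0.56 ]
0.58 496 [0.502 0.405] [0.64 0.56]
0.62 65 [0.5   0.482] [0.53  0.515]
down [ 3.14159265  0.         -1.38928208]
[-0.2, 0.015, 0.2] [0.49  0.135 0.2  ] None
[-0.2, 0.015, 0.018] [0.49  0.135 0.018] None
[-0.129, 0.015, 0.018] [0.477 0.204 0.018] None
[-0.119, 0.08, 0.068] [0.411 0.203 0.068] None
lid [-3.14159265  0.61086524 -2.96007841]
[0.404 0.354 0.241] [ 0.92216115  0.13922567  2.14252719 -0.84352429  0.54464941 -0.16246477]
[0.408 0.334 0.232] [ 0.88238315  0.13484499  2.1774093  -0.87636281  0.50221194 -0.15505472]
[0.418 0.276 0.175] [ 0.75243235  0.20684222  2.2912819  -1.24310199  0.33353428  0.1389599 ]
[0.422 0.256 0.104] [0.70128091 0.38780187 2.34738351 4.27428721 0.32002809 0.89679726]
down [3.14159265 0.         1.75231057]
[-0.2, 0.015, 0.2] [0.49  0.135 0.2  ] [ 2.44690436e-01  2.82516790e-01  1.90460624e+00 -4.44089210e-16
  9.54469621e-01  6.31761939e-02]
[-0.2, 0.015, 0.018] [0.49  0.135 0.018] [ 2.44690436e-01  5.93493143e-01  1.98581580e+00 -4.44089210e-16
  5.62283714e-01  6.31761939e-02]
[-0.129, 0.015, 0.018] [0.477 0.204 0.018] [ 3.81904787e-01  6.02707411e-01  1.96171817e+00 -4.44089210e-16
  5.77167077e-01  2.00390545e-01]
[-0.119, 0.08, 0.068] [0.411 0.203 0.068] [ 4.31572127e-01  4.49020916e-01  2.08347229e+00 -4.44089210e-16
  6.09099445e-01  2.50057884e-01]
lid [ 3.14159265 -0.61086524  0.18151424]
[0.404 0.354 0.241] None
[0.408 0.334 0.232] None
[0.418 0.276 0.175] None
[0.422 0.256 0.104] [ 0.70128091  0.38780187  2.34738351  4.27428721  0.32002809 -2.24479539]
```

```bash
python3 - <<'E'
from h import *
P=np.load('topP.npy').reshape(-1,3);P=np.concatenate([P,np.load('sideP.npy').reshape(-1,3)])
q=P[(P[:,0]>.4)&(P[:,0]<.64)&(P[:,1]>.25)&(P[:,1]<.56)&(P[:,2]>.3)&(P[:,2]<.65)]
r=q[q[:,0]<.5]; 
for x in np.arange(.42,.56,.02):
    r=q[(q[:,0]>=x)&(q[:,0]<x+.02)]
    if len(r): print(round(x,2),len(r),r.min(0).round(3),r.max(0).round(3))
for ad in(0,8,15,22):
 for y in (.05,.08):
  a=np.deg2rad(ad); o=ori([0,-np.sin(a),-np.cos(a)],[1,0,0])
  J=[bot.inverse_kinematics(W(*lidpt(th,.15,y)),o) for th in np.linspace(1.25,0,8)]
  print(ad,y,[None if j is None else j[3:].round(2).tolist() for j in J])
E
```

```text
0.44 422 [0.441 0.398 0.417] [0.46  0.436 0.457]
0.46 454 [0.46  0.393 0.414] [0.48  0.442 0.461]
0.48 535 [0.48  0.39  0.412] [0.5   0.488 0.65 ]
0.5 884 [0.5   0.384 0.403] [0.52 0.56 0.65]
0.52 1326 [0.52  0.367 0.386] [0.54  0.56  0.641]
0.54 1613 [0.54  0.347 0.369] [0.56  0.487 0.507]
0.56 2029 [0.56  0.33  0.348] [0.58  0.505 0.524]
0 0.05 [[0.0, 1.07, -1.05], [0.0, 1.05, -1.09], [0.0, 1.01, -1.13], [0.0, 0.96, -1.17], [0.0, 0.91, -1.19], [0.0, 0.86, -1.22], [0.0, 0.8, -1.23], [0.0, 0.74, -1.24]]
0 0.08 [[0.0, 1.06, -1.02], [0.0, 1.03, -1.07], [0.0, 0.99, -1.11], [0.0, 0.95, -1.14], [0.0, 0.89, -1.17], [0.0, 0.83, -1.2], [0.0, 0.77, -1.21], [0.0, 0.71, -1.22]]
8 0.05 [[-0.09, 0.93, -0.96], [-0.09, 0.9, -1.0], [-0.08, 0.86, -1.04], [-0.08, 0.81, -1.08], [-0.08, 0.75, -1.1], [-0.08, 0.69, -1.12], [-0.09, 0.63, -1.13], [-0.09, 0.56, -1.13]]
8 0.08 [[-0.1, 0.92, -0.92], [-0.09, 0.89, -0.97], [-0.09, 0.85, -1.01], [-0.09, 0.8, -1.04], [-0.09, 0.74, -1.07], [-0.09, 0.67, -1.09], [-0.09, 0.61, -1.1], [-0.1, 0.54, -1.1]]
15 0.05 [[-0.2, 0.81, -0.84], [-0.2, 0.77, -0.89], [-0.19, 0.73, -0.93], [-0.19, 0.67, -0.96], [-0.19, 0.61, -0.98], [-0.2, 0.55, -0.99], [-0.22, 0.48, -0.98], [-0.25, 0.41, -0.95]]
15 0.08 [[-0.22, 0.8, -0.8], [-0.21, 0.77, -0.84], [-0.21, 0.72, -0.88], [-0.21, 0.67, -0.91], [-0.21, 0.6, -0.94], [-0.22, 0.53, -0.94], [-0.25, 0.46, -0.93], [-0.28, 0.39, -0.9]]
22 0.05 [[-0.36, 0.69, -0.68], [-0.36, 0.65, -0.72], [-0.36, 0.6, -0.75], [-0.37, 0.54, -0.77], [-0.39, 0.48, -0.77], [-0.43, 0.41, -0.75], [-0.5, 0.34, -0.69], [-0.62, 0.27, -0.57]]
22 0.08 [[-0.38, 0.7, -0.62], [-0.38, 0.66, -0.66], [-0.38, 0.6, -0.69], [-0.39, 0.54, -0.71], [-0.42, 0.47, -0.71], [-0.47, 0.4, -0.68], [-0.55, 0.33, -0.6], [-0.7, 0.26, -0.45]]
```

```bash
python3 - <<'E'
from h import *
o=ori(DOWN,[0,-1,0])
bot.goto([.24,.36,.36],o)
bot.move_gripper(0.0)
bot.goto(W(-.21,.025,.16),o)
print(bot.read_time(),bot.read_tool_pos())
bot.movel(W(-.21,.025,.02),max_speed=.12)
f0=bot.read_ft_force()
r=bot.movel(W(-.17,.025,.02),max_speed=.06,contact_N=1.0)
print('touch',r,C(bot.read_tool_pos()).round(4),bot.read_ft_force()-f0)
r=bot.movel(W(-.112,.025,.02),max_speed=.04,contact_N=10)
print('home',r,C(bot.read_tool_pos()).round(4),bot.read_ft_force()-f0,bot.read_time())
p=bot.capture('side');save(p,'s1.png')
E
```

```text
6.6583 [0.48196555 0.12367488 0.16055815]
touch True [-0.1852  0.0251  0.02  ] [-0.53102688 -0.10822591  1.08062381]
home True [-0.1275  0.0253  0.0198] [ 0.419689   -5.14130845  4.69528056] 9.7917
```

View pics/s1.png

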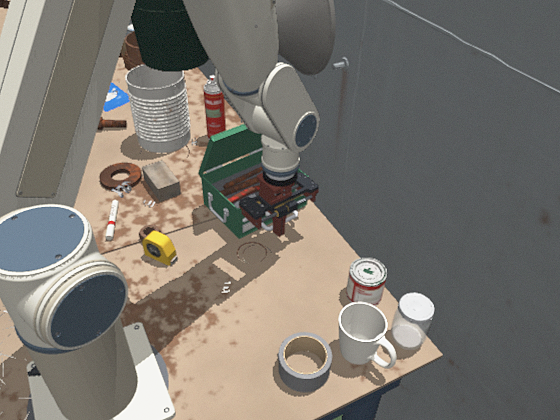

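```bash
python3 - <<'E'
from h import *
print(C(bot.read_tool_pos()).round(4),bot.read_ft_force())
r=bot.movel(W(-.115,.025,.02),max_speed=.02,contact_N=15)
print('home',r,C(bot.read_tool_pos()).round(4),bot.read_ft_force(),bot.read_time())
bot.hold(.2);print(C(bot.read_tool_pos()).round(4),bot.read_ft_force())
bot.movel(W(-.16,.025,.02),max_speed=.1)
bot.movel(W(-.18,.04,.2),max_speed=.2)
bot.goto(W(-.16,.16,.30),ori(DOWN,[0,-1,0]))
p=bot.capture('top');save({'img':cv2.resize(p['img'][130:260,180:310],(600,600),interpolation=cv2.INTER_CUBIC)},'t1.png')
for q in bot.pinpoint(p,'drawer_pull')[:1]: print(q['conf'],C(deproj(p,*q['at'])).round(3))
p=bot.capture('side');save({'img':cv2.resize(p['img'][95:255,190:335],None,fx=3.7,fy=3.7,interpolation=cv2.INTER_CUBIC)},'s2.png')
for q in bot.pinpoint(p,'drawer_pull')[:1]: print(q['conf'],C(deproj(p,*q['at'])).round(3))
print(bot.read_time())
E
```

```text
[-0.1275  0.0253  0.0198] [ 1.85604079 -4.47408854  3.35705379]
home True [-0.1275  0.0253  0.0198] [ 0.59420989 -4.02400551  1.91657824] 10.1167
[-0.1276  0.0255  0.0196] [ 1.08107055 -3.20631762  2.50293065]
0.44 [-0.107  0.004  0.03 ]
0.74 [-0.118  0.003  0.03 ]
12.725
```

View pics/s2.png

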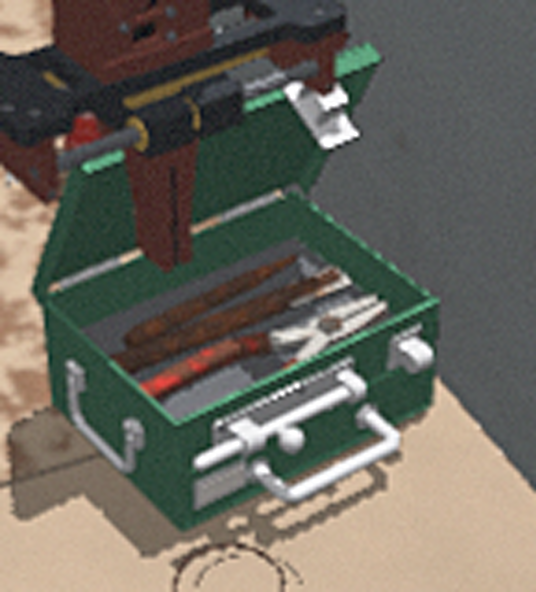

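View pics/t1.png

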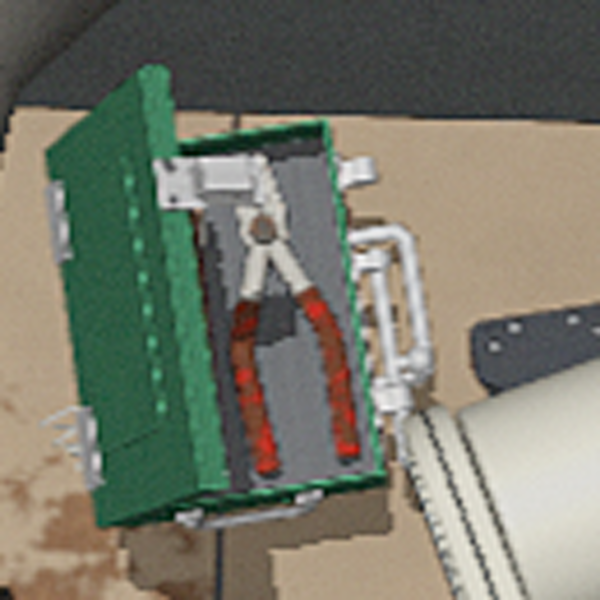

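```bash
python3 - <<'E'
from h import *
a=np.deg2rad(15); o=ori([0,-np.sin(a),-np.cos(a)],[1,0,0])
bot.goto(W(-.03,.24,.34),o)
bot.goto(W(.085,.11,.30),o)
T=lambda th,s=.15: W(*(lidpt(th,s,.08)+[.012,0,.003]))
bot.movel(T(1.35),max_speed=.15)
print(bot.read_time(),C(bot.read_tool_pos()).round(4)); f0=bot.read_ft_force()
ths=[1.2,1.05,.9,.75,.6,.45,.3,.2]
for th in ths:
    r=bot.movel(T(th),max_speed=.06,contact_N=25)
    print(th,r,C(bot.read_tool_pos()).round(4),(bot.read_ft_force()-f0).round(1))
    if r: break
print(bot.read_time())
p=bot.capture('side');save({'img':cv2.resize(p['img'][95:255,190:335],None,fx=3.7,fy=3.7,interpolation=cv2.INTER_CUBIC)},'s3.png')
E
```

```text
14.9 [0.0649 0.0802 0.2512]
1.2 False [0.0431 0.0799 0.2444] [-0.5  0.2 -0.3]
1.05 False [0.0223 0.0802 0.2349] [-1.6 -0.9  0.2]
0.9 False [0.0031 0.0804 0.2225] [-0.2  0.1  0. ]
0.75 False [-0.0137  0.0805  0.2076] [-0.4  0.1 -0. ]
0.6 False [-0.0281  0.0805  0.1904] [-0.8  0.2 -0.3]
0.45 False [-0.0398  0.0805  0.1712] [-0.4  0.7 -0.3]
0.3 False [-0.0485  0.0805  0.1505] [-1.3 -0.2 -0.3]
0.2 False [-0.0525  0.0804  0.1362] [-1.3 -0.7  0.7]
18.975
```

View pics/s3.png

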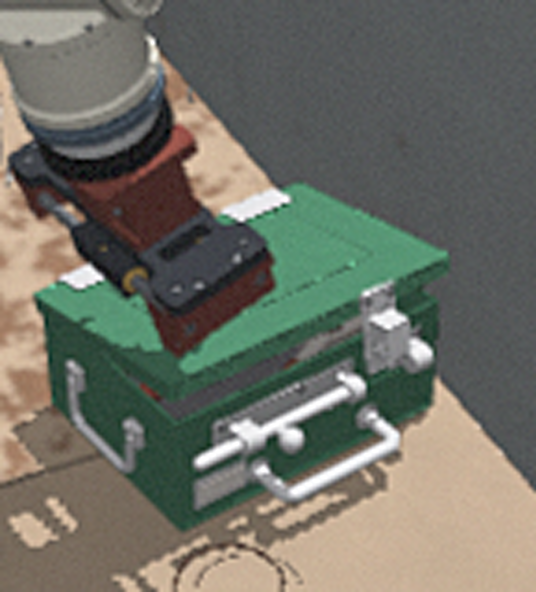

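Lid is nearly down (free edge about row 330 of the zoom), pushed at its left corner with the tips only. I'll finish it slowly.

```bash
python3 - <<'E'
from h import *
T=lambda th,s=.15: W(*(lidpt(th,s,.08)+[.012,0,.003]))
for th in (.1,):
    r=bot.movel(T(th),max_speed=.04,contact_N=25); print(th,r,C(bot.read_tool_pos()).round(4),bot.read_ft_force().round(1))
r=bot.movel(T(-.06),max_speed=.025,contact_N=15)
print(r,C(bot.read_tool_pos()).round(4),bot.read_ft_force().round(1),bot.read_time())
r=bot.movel(T(-.08),max_speed=.02,contact_N=15)
print(r,C(bot.read_tool_pos()).round(4),bot.read_ft_force().round(1),bot.read_time())
c=C(bot.read_tool_pos())
bot.movel(W(c[0],.09,.22),max_speed=.15)
bot.goto(W(-.05,.26,.26),ori(DOWN,[0,-1,0]))
p=bot.capture('side');save({'img':cv2.resize(p['img'][95:255,190:335],None,fx=3.7,fy=3.7,interpolation=cv2.INTER_CUBIC)},'s4.png')
for n in('bolt_knob','lid_staple','lid_edge'):
  for q in bot.pinpoint(p,n)[:1]: print(n,q['conf'],C(deproj(p,*q['at'])).round(4))
H,Wd=p['depth'].shape; 
u,v=np.meshgrid(np.arange(Wd),np.arange(H)); m=p['mtx']; D=p['depth']
P=np.stack([(u-m[0][2])/m[0][0]*D,-(v-m[1][2])/m[1][1]*D,-D],-1)@Rot.from_euler('xyz',p['rotation']).as_matrix().T+p['xyz']
Q=(P[D>0]-O)@RC
np.save('Q.npy',Q)
l=Q[(abs(Q[:,1])<.09)&(Q[:,0]>-.075)&(Q[:,0]<.06)&(Q[:,2]>.08)&(Q[:,2]<.14)]
print(len(l),np.polyfit(l[:,0],l[:,2],1)); 
k=Q[(abs(Q[:,1]-.044)<.012)&(Q[:,0]<-.085)&(Q[:,0]>-.13)&(abs(Q[:,2]-.074)<.012)]
print('knob',len(k),k.min(0),k.max(0)); print(bot.read_time())
E
```

```text
0.1 False [-0.055   0.0803  0.1216] [-1.  -0.6  0.3]
True [-0.0557  0.0798  0.1061] [-3.8 -2.9 15.2] 20.2167
True [-0.0557  0.0798  0.1061] [-5.1 -1.3 16.2] 20.45
bolt_knob 0.48 [-0.1077  0.0448  0.0792]
lid_staple 0.91 [-0.1034 -0.0404  0.0797]
lid_edge 0.57 [-0.0766 -0.0004  0.1031]
2549 [0.00722238 0.10327465]
knob 72 [-0.11769195  0.03213359  0.06796518] [-0.09105475  0.055679    0.08195368]
22.975
```

View pics/s4.png

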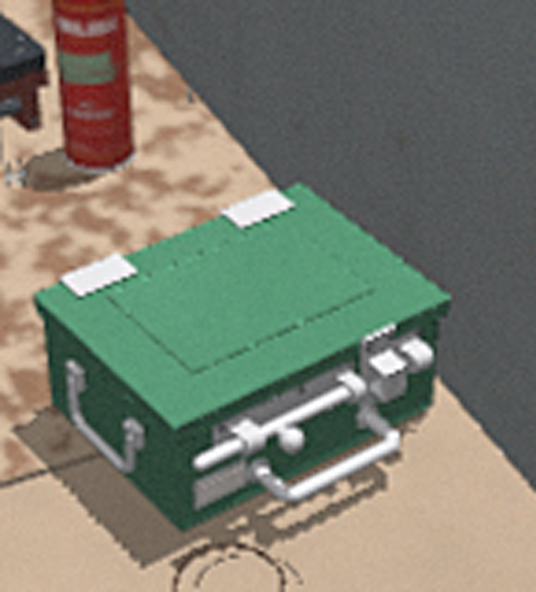

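```bash
python3 - <<'E'
from h import *
o=ori(DOWN,[0,-1,0])
bot.goto(W(-.15,.16,.22),o)
bot.goto(W(-.15,.085,.14),o)
bot.movel(W(-.15,.085,.067),max_speed=.1)
f0=bot.read_ft_force()
r=bot.movel(W(-.1195,.085,.067),max_speed=.05,contact_N=5)
print('in',r,C(bot.read_tool_pos()).round(4),bot.read_time())
if not r:
    r=bot.movel(W(-.1195,.045,.067),max_speed=.04,contact_N=10)
    print(r,C(bot.read_tool_pos()).round(4),(bot.read_ft_force()-f0).round(1),bot.read_time())
p=bot.capture('side');save({'img':cv2.resize(p['img'][95:255,190:335],None,fx=3.7,fy=3.7,interpolation=cv2.INTER_CUBIC)},'s5.png')
E
```

```text
in False [-0.1194  0.0851  0.0669] 25.775
False [-0.1195  0.045   0.067 ] [-0.5 -0.5  0.3] 26.925
```

View pics/s5.png

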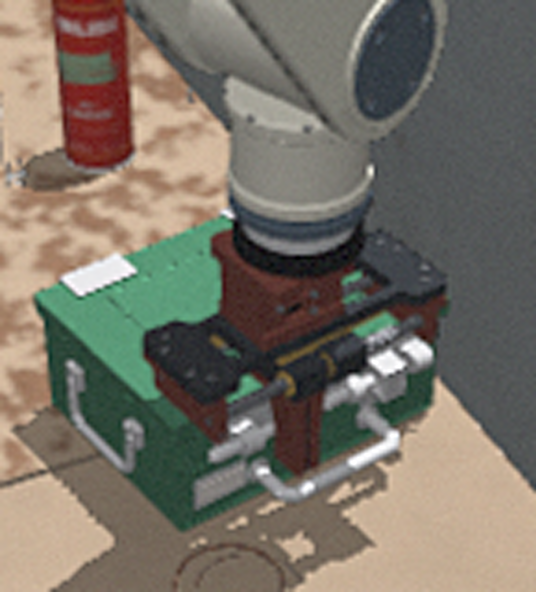

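```bash
python3 - <<'E'
from h import *
f0=bot.read_ft_force()
r=bot.movel(W(-.1195,-.005,.067),max_speed=.04,contact_N=12)
print(r,C(bot.read_tool_pos()).round(4),(bot.read_ft_force()-f0).round(1),bot.read_time())
y=C(bot.read_tool_pos())[1]
r=bot.movel(W(-.1195,y-.012,.067),max_speed=.02,contact_N=18)
c=C(bot.read_tool_pos());print(r,c.round(4),(bot.read_ft_force()-f0).round(1),bot.read_time())
bot.movel(W(-.1195,c[1]+.012,.067),max_speed=.06)
bot.movel(W(-.16,c[1]+.02,.067),max_speed=.1)
bot.movel(W(-.17,.05,.2),max_speed=.2)
bot.goto(W(-.05,.26,.26),ori(DOWN,[0,-1,0]))
p=bot.capture('side');save({'img':cv2.resize(p['img'][95:255,190:335],None,fx=3.7,fy=3.7,interpolation=cv2.INTER_CUBIC)},'s6.png');save(p,'s6f.png')
for n in('bolt_knob','lid_staple','drawer_pull'):
  for q in bot.pinpoint(p,n)[:1]: print(n,q['conf'],C(deproj(p,*q['at'])).round(4))
u,v=np.meshgrid(np.arange(560),np.arange(420)); m=p['mtx']; D=p['depth']
P=np.stack([(u-m[0][2])/m[0][0]*D,-(v-m[1][2])/m[1][1]*D,-D],-1)@Rot.from_euler('xyz',p['rotation']).as_matrix().T+p['xyz']
Q=(P[D>0]-O)@RC
l=Q[(abs(Q[:,1])<.09)&(Q[:,0]>-.075)&(Q[:,0]<.06)&(Q[:,2]>.08)&(Q[:,2]<.14)]
print(len(l),np.polyfit(l[:,0],l[:,2],1)); print(bot.read_time())
E
```

```text
True [-0.1199  0.0106  0.0663] [-1.5 -0.8  1.1] 27.85
True [-0.1203  0.0106  0.0654] [-2.4 -0.5  1.3] 28.275
bolt_knob 0.6 [-0.0979 -0.0144  0.0728]
lid_staple 0.65 [-0.1049 -0.0457  0.0759]
drawer_pull 0.97 [-0.1163 -0.0054  0.0308]
2557 [0.00629769 0.10320751]
31.2
```

View pics/s6.png

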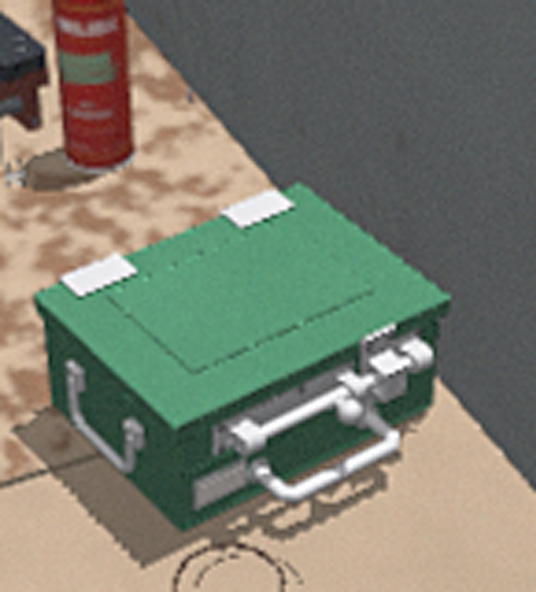

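View pics/s6f.png

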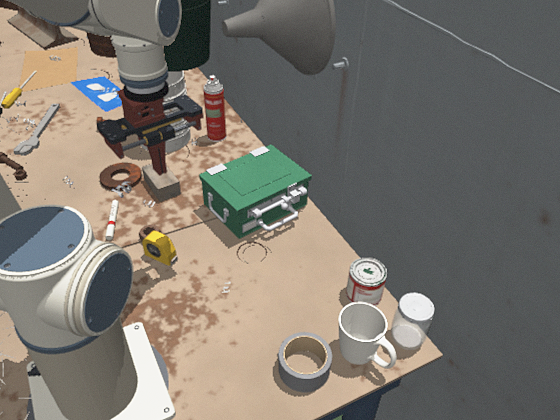

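```bash
python3 - <<'E'
from h import *
p=bot.capture('side')
R=Rot.from_euler('xyz',p['rotation']).as_matrix(); m=p['mtx']
def proj(w):
    c=R.T@(w-p['xyz']); return m[0][0]*c[0]/-c[2]+m[0][2], m[1][1]*-c[1]/-c[2]+m[1][2]
for y in(.044,.004,0,-.003,-.006): print(y,np.round(proj(W(-.11,y,.074)),1))
def cen(f):
    im=cv2.imread('pics/'+f); return im
u,v=np.meshgrid(np.arange(560),np.arange(420)); D=p['depth']
P=np.stack([(u-m[0][2])/m[0][0]*D,-(v-m[1][2])/m[1][1]*D,-D],-1)@R.T+p['xyz']
Q=(P[D>0]-O)@RC
k=Q[(Q[:,0]<-.1105)&(Q[:,2]>.06)&(Q[:,2]<.09)&(abs(Q[:,1])<.06)]
print(len(k),k.mean(0),k.min(0),k.max(0))
Q0=np.load('Q.npy');k=Q0[(Q0[:,0]<-.1105)&(Q0[:,2]>.06)&(Q0[:,2]<.09)&(abs(Q0[:,1])<.06)]
print(len(k),k.mean(0),k.min(0),k.max(0))
E
```

```text
0.044 [267.6 214.4]
0.004 [281.3 207.6]
0 [282.7 206.9]
-0.003 [283.7 206.4]
-0.006 [284.7 205.9]
2458 [-0.51759519 -0.01461775  0.07310856] [-0.78081896 -0.05998024  0.0600069 ] [-0.11119078  0.05995641  0.0899883 ]
2443 [-0.51760743 -0.01436893  0.07315793] [-0.78081082 -0.05999945  0.06000928] [-0.11132601  0.05987666  0.08999027]
```

```bash
python3 - <<'E'
from h import *
def ana(Q):
    k=Q[(Q[:,0]<-.1105)&(Q[:,0]>-.13)&(Q[:,2]>.062)&(Q[:,2]<.09)&(abs(Q[:,1])<.08)]
    print(len(k),k.mean(0).round(4),np.median(k[:,1]).round(4),k.min(0).round(4),k.max(0).round(4))
ana(np.load('Q.npy'))
for i in range(4):
    p=bot.capture('side' if i<2 else 'top')
    R=Rot.from_euler('xyz',p['rotation']).as_matrix(); m=p['mtx']
    u,v=np.meshgrid(np.arange(560),np.arange(420)); D=p['depth']
    P=np.stack([(u-m[0][2])/m[0][0]*D,-(v-m[1][2])/m[1][1]*D,-D],-1)@R.T+p['xyz']
    ana((P[D>0]-O)@RC)
    if i==3: save({'img':cv2.resize(p['img'][130:260,180:310],(600,600),interpolation=cv2.INTER_CUBIC)},'t7.png')
print(bot.read_time())
E
```

```text
24 [-0.1146  0.0414  0.0755] 0.0415 [-0.1177  0.0341  0.0692] [-0.1113  0.0488  0.082 ]
24 [-0.114  -0.0041  0.0753] -0.0039 [-0.1177 -0.0107  0.0686] [-0.1105  0.0023  0.0809]
23 [-0.1141 -0.0036  0.0749] -0.0029 [-0.1173 -0.011   0.0669] [-0.1111  0.0032  0.0815]
6 [-0.1122 -0.0064  0.0771] -0.006 [-0.1142 -0.0105  0.0738] [-0.1107 -0.0027  0.0847]
6 [-0.1122 -0.006   0.0794] -0.0062 [-0.1142 -0.0099  0.0758] [-0.1106 -0.002   0.0831]
31.45
```

View pics/t7.png

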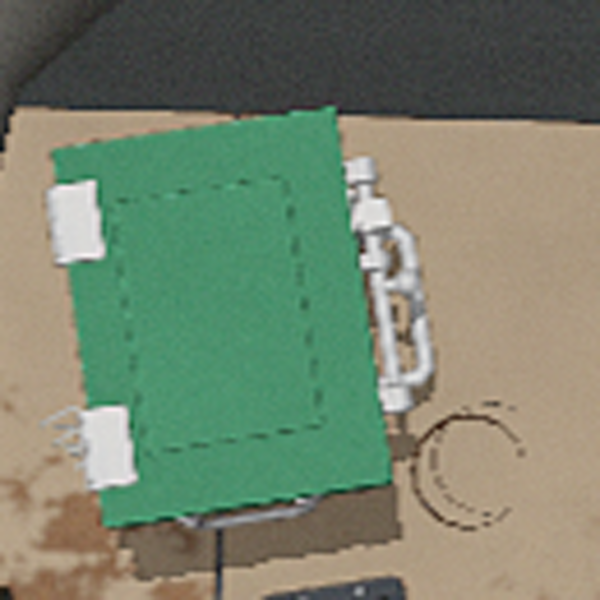

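```bash
python3 - <<'E'
from h import *
o=ori(DOWN,[0,-1,0])
bot.goto(W(-.16,.06,.2),o)
bot.movel(W(-.16,.03,.07),max_speed=.15)
r=bot.movel(W(-.115,.03,.07),max_speed=.06,contact_N=5); print('in',r,C(bot.read_tool_pos()).round(4))
f0=bot.read_ft_force()
if not r:
    r=bot.movel(W(-.115,.0,.07),max_speed=.03,contact_N=3); print(r,C(bot.read_tool_pos()).round(4),(RC.T@(bot.read_ft_force()-f0)).round(1))
    for lim in(12,22,30):
        y=C(bot.read_tool_pos())[1]
        r=bot.movel(W(-.115,y-.012,.07),max_speed=.03,contact_N=lim)
        print(lim,r,C(bot.read_tool_pos()).round(4),(RC.T@(bot.read_ft_force()-f0)).round(1),bot.read_time())
        if not r: break
p=bot.capture('top');save({'img':cv2.resize(p['img'][130:260,180:310],(600,600),interpolation=cv2.INTER_CUBIC)},'t8.png')
E
```

```text
in False [-0.115   0.0301  0.0699]
True [-0.1152  0.011   0.0696] [ 0.5  1.3 -1.5]
12 True [-0.1156  0.011   0.0688] [-1.2  1.1  0.3] 35.2583
22 True [-0.116   0.011   0.0681] [ 1.   2.4 -0.5] 35.5667
30 True [-0.1165  0.0112  0.0674] [-0.5  2.6 -0.2] 35.9583
```

```bash
python3 - <<'E'
from h import *
bot.movel(W(-.118,.03,.069),max_speed=.1)
bot.movel(W(-.16,.05,.07),max_speed=.12)
bot.movel(W(-.17,.06,.2),max_speed=.2)
bot.goto(W(-.05,.26,.26),ori(DOWN,[0,-1,0]))
ims=[bot.capture('side') for _ in range(4)]
g=np.mean([i['img'].astype(float) for i in ims],0)
p=ims[-1]
save({'img':cv2.resize(g[185:245,245:320].astype(np.uint8),(750,600),interpolation=cv2.INTER_CUBIC)},'s9.png')
tt=[bot.capture('top') for _ in range(4)]
g=np.mean([i['img'].astype(float) for i in tt],0).astype(np.uint8)
save({'img':cv2.resize(g[155:225,240:300],(514,600),interpolation=cv2.INTER_CUBIC)},'t9.png')
z=np.load('c.npz');save({'img':cv2.resize(z['img_t'][155:225,240:300],(514,600),interpolation=cv2.INTER_CUBIC)},'t9b.png')
R=Rot.from_euler('xyz',tt[0]['rotation']).as_matrix(); m=tt[0]['mtx']
def proj(w):
    c=R.T@(w-tt[0]['xyz']); return np.array([m[0][0]*c[0]/-c[2]+m[0][2], m[1][1]*-c[1]/-c[2]+m[1][2]])
for y in(.044,0,-.006): print('topzoom',y,((proj(W(-.11,y,.074))-[240,155]+.5)*8.57).round(0))
R=Rot.from_euler('xyz',p['rotation']).as_matrix(); m=p['mtx']; tt[0]['xyz']=p['xyz']
for y in(.044,0,-.006): print('sidezoom',y,((proj(W(-.11,y,.074))-[245,185]+.5)*10).round(0))
a,b=[cv2.imread(f'pics/{f}.png',0) for f in('s4','s6')]
t=a[438-14:438+15,291-14:291+15]
r=cv2.matchTemplate(b[380:430,320:380],t,cv2.TM_CCOEFF_NORMED);_,mx,_,l=cv2.minMaxLoc(r); print(mx,l[0]+320+14,l[1]+380+14)
print(bot.read_time())
E
```

```text
topzoom 0.044 [274. 468.]
topzoom 0 [252. 331.]
topzoom -0.006 [249. 312.]
sidezoom 0.044 [231. 299.]
sidezoom 0 [382. 224.]
sidezoom -0.006 [402. 214.]
0.9633643627166748 349 409
39.05
```

View pics/s9.png

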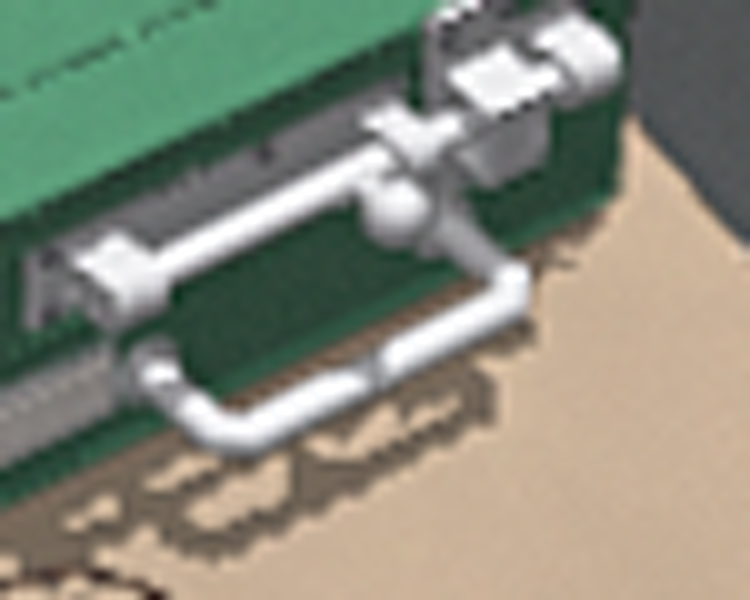

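View pics/t9.png

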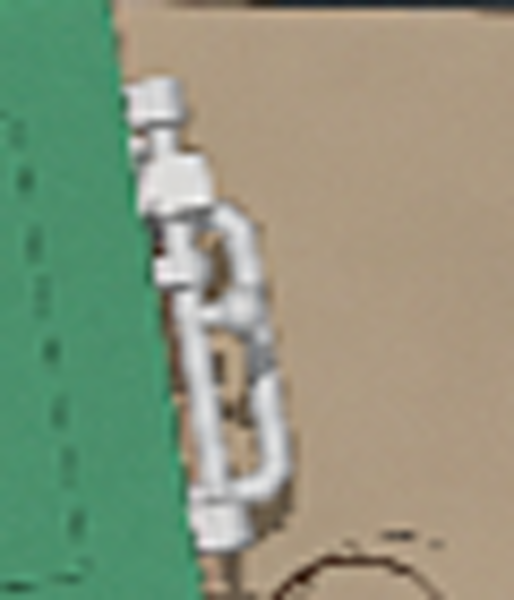

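View pics/t9b.png

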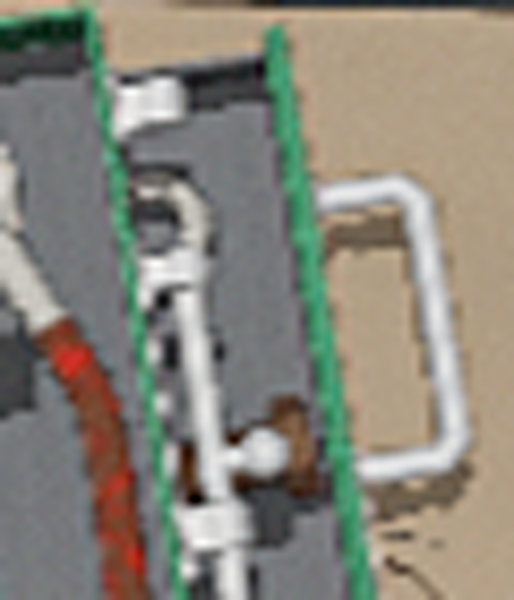

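```bash
python3 - <<'E'
from h import *
bot.hold(.3); print(bot.read_time(),bot.read_ft_force().round(1)); print(bot.hand_in())
E
```

```text
39.35 [ 0.1 -0.2 -0.9]
the job is handed in; nothing more can be done
None
```

The chest is ready for sea and I handed the job in at 39.4 s. I used only pushes with the shut fingertips, in the order asked.

- **Drawer:** I pushed it in by its pull until it stopped hard. The camera then showed its front flush with the rail.
- **Lid:** I pressed it down along its arc at about 6 cm/s, slowing to about 2.5 cm/s at the end, then pressed to 15 N. Depth readings show it flat at 103 mm, within about 0.4° of level, both before and after the bolt was shot.
- **Barrel bolt:** I pushed it to a hard stop, then pressed again with force limits up to 30 N, and it stopped at the same point. The top view shows the rod through the staple and into the keeper.

**Disagreement:** the knob moved only about 45–46 mm between pictures, not the full 50 mm. I think the rod started about 5 mm out. Before the push, the knob sat about 18 mm from the barrel instead of 10 mm. Its final position averages to the fully shot one (6 mm to the chest's -y side of the middle), though single readings ran from about -3 to -10 mm.

The mug, jar, tape and tin looked unmoved in the picture taken after the first bolt push; I did not measure them. I could not see the bolt and nut once the drawer was shut. The robot was clear of everything at hand-in.

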